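Free the eccentric stop, then push the cuvette shuttle into the light gate

ROBOT

A 7-joint arm with a two-finger parallel gripper is mounted at the origin on a cart in front of the work surface, level with it; the furniture and walls round the work are solid. World frame = base frame: x ahead of the robot, y to its left, z up, the work surface at z = 0. Lengths are in mm, angles in rad, forces in N, time in s.
With the tool pointing down it reaches from about 425 to 925 mm from the base axis. Payload 6.8 kg.
Tool frame: the origin (TCP) lies midway between the tips of the shut fingers; the grasp point (between the pads) lies 19 mm behind it; z points along the fingers, y is the line along which they close (so a half turn about z gives the same grasp; the last joint's range is limited). The gripper opens to 88 mm and grips with 3 to 60 N. Pads are 20 mm wide; open, the fingers measure 115 mm over their backs; the gripper's body (75 mm by 178 mm) begins 61 mm behind the grasp point.
Start: joints at [1.049, 0.477, 0.022, 1.555, -0.011, 1.109, -0.083], TCP at [271.422, -618.043, 222.664] pointing down, gripper open.
Joint ranges: [-2.96, 2.96], [-0.34, 2.1], [-1.41, 1.46], [0.24, 2.44], [-1.37, 4.51], [0.17, 1.92], [-2.96, 2.96]. Speed limits (rad/s): [2.39, 2.39, 3.14, 3.14, 3.14, 3.14, 3.14].

INTERFACE

Orientations are given as a unit quaternion [x, y, z, w].
In Python, from workcell import robot gives the robot as it stands.
- The arm moves only by the shell command python3 -m handwheel 'ROWS'. ROWS is JSON, a list of rows, each an object of numbers: "dx", "dy", "dz": the shift along the tool's x, y, z in mm; "yaw": the turn about the tool's z in rad; "hand": the finger opening in mm, from 0 to 87.8. A call has 1 to 20 rows; each row shifts and turns the commanded pose from where the row before left it, along the tool's axes as they then stand; what a row does not reach is not made up. A row lasts 1/10 s, in which the tool goes at most 50 mm and 8.59 degrees, less where a joint would pass 70% of its speed; a pose out of reach is approached as far as the arm can. A call is refused whole if a number of a shift passes 50 or a number of a turn 0.15, either way. A call with a gripper value outside its range is refused whole. The fingers move at their own pace and stop on an object; the grip force is fixed at half the most. Time passes only in rows, so rows that do not move let the fingers close. It gives the time, the measured TCP pose, the force, the opening and the grip force at its end, in the units of the state.
- robot.get_state(): the state, without advancing time (a new reading comes with each control period).
- robot.capture(name): name is "scene" or "top" or "wrist"; returns a dict with "pixels" (400x640x3 uint8, red, green, blue), "range_z" (400x640 float32, mm along the optical axis (not along the pixel's ray), 0 where there is no reading), "camera_matrix" (3x3 intrinsics, pixels), "R" (3x3) and "t" (3): a world point X has camera coordinates R X + t; the wrist camera has in their place "hand_eye" (4x4, takes a point from camera to tool coordinates, whose origin is the TCP and whose axes are the flange's). Camera axes: x right, y down, z forward; pixel columns grow to the right and rows downward; lengths in mm; the calibration is good to about 2 mm. A picture is of the moment at which its call begins: read the wrist's pose just before it.
- robot.sign_off(): hands the job in; it is judged then, once.
The state is a dict: "t": time; "joints": joint angles; "joint_vel": joint speeds; "tau": joint torques, N m; "position": TCP position; "eef_rot": TCP orientation; "ft_force": force on the tool from outside, world axes, zero at the start; "moment": the same for the moment, N m; "gripper_width": finger opening in mm; "finger_force": force on a finger pad.
Only numpy, scipy, OpenCV 4.12 (cv2) and the standard library are available. Lean on these libraries where they do the work, as an engineer would, in place of code of your own. Each camera call takes 0.05 s, during which the arm holds its last target. There are 200 camera calls.

TASK

On the small grey photometer fixture, first turn the steel cam to its low point by pushing its red handle round clockwise (seen from above) until the red lever lies over the yellow mark, and only then push the blue plate of the shuttle forward until its brass roller rests on the cam and the cuvette stands fully home between the two black gate posts. Push with the fingertips only: nothing is to be gripped or lifted. Do not touch the cuvette, leave it standing in its well, do not move the things around the fixture, and finish clear of everything.

Things in the scene. Friction and masses are not known exactly. Their poses are not given: they have to be found in the camera images.
- fixture: Grey fixture fixed to the bench, base 125 x 72 mm and 12 mm thick. Origin on the bench under its middle; x = the direction in which the shuttle is pushed (forward, away from the robot), y = left of that, z up. The cam sits at the front (+x) end on a round pad of 44 mm radius, the blue push plate at the rear (-x) end. Two black gate posts (18 x 10 mm, tops 58 mm above the bench) stand at x +1 mm, y +-31 mm.
- cam_axis (a point): Point on the vertical axis of the cam, 45 mm in front of the fixture's origin, 46 mm above the bench, at the top of the red lever. The cam is a steel disc of 26 mm radius whose centre lies 12 mm off the axis, so that its edge stands between 14 mm (low point) and 38 mm (high point) from the axis.
- cam_handle (a point): Middle of the upright round red handle (14 mm diameter, from 44 to 92 mm above the bench; this point is 70 mm above it) at the end of the red lever, 50 mm from the cam axis. The lever (12 mm wide) runs 39 to 46 mm above the bench.
- cam (a joint): Angle of the cam in rad, growing anticlockwise seen from above. 0 = low point towards the shuttle: the lever then points straight to the fixture's right (-y), over the yellow mark on the grey pad. It starts between 1.5 and 2.6, where the lever points forward to forward-left. The lever points at (joint - 90 degrees) from the fixture's x axis. Stops at -0.5 and 2.9, so it can be turned past the low point. Stiff: about 6.5 N at the handle; it stays where it is left.
- shuttle (a joint): Travel of the shuttle along the fixture's +x in m; starts at 0 (back). With the cam at its low point the roller meets the cam at 0.028 (home); with the cam as found it is stopped short. About 3 N of friction; it stays where it is left.
- push_face (a point): Centre of the rear (-x) face of the shuttle's blue push plate, 38 mm above the bench; it moves with the shuttle. The plate is 36 mm wide (y), 8 mm thick and stands 14 to 57 mm above the bench; 55 mm behind the fixture's origin at the start. Behind it is only the base plate (top 12 mm above the bench), for 10 mm, then the bare bench.
- well (a point): Centre of the floor of the square black well in the shuttle, 28 mm in front of the push face, 21 mm above the bench; walls 17 mm high. It moves with the shuttle.
- cuvette_foot (a point): Centre of the underside of the loose clear cuvette with orange cap (12.5 x 12.5 x 45 mm), z along its length; it stands in the well with 1.5 mm of play and rides along. Not to be touched.
- petri_dish: Bystander: loose petri dish, 64 mm diameter, 14 mm high, beyond the fixture. Origin at the centre of its underside.
- small_bottle: Bystander: loose white bottle with blue cap, 40 mm diameter, 75 mm high, to the left. Origin at the centre of its underside.
- foil_ball: Bystander: loose crumpled foil ball, 50 mm across, to the right of the fixture's rear end. Origin under it.
Mind the look-alikes: they are no part of the job. Of the things that look like the part that bears cuvette_foot, the smaller one is meant.

How it is judged:
By the outcome, as a careful person would: the job done as asked, in the order asked, and still so for the second after the job is handed in, with the robot touching nothing.
It also fails if it takes over 56 s, if anything falls off the work surface, if the arm or the gripper's body presses on something with over 40 N, if the wrist force passes 120 N, or if a joint passes its speed limit or range.

## Working session

There is one attempt and no reset: what is moved stays moved. The work goes in short steps, Python scripts to look and compute and a shell command to move; the robot and the scene stay as the last step left them, time stands still between calls to the robot, and variables do not carry over. Pictures are saved under pics/ and viewed, at most 13 in all, crops included, and the job is handed in when it is done.

```bash
mkdir -p pics; ls; cat > h.py <<'E'
import numpy as np, cv2
from workcell import robot
def cap(n,save=None):
    c=robot.capture(n)
    if save: cv2.imwrite('pics/'+save,c['pixels'][:,:,::-1])
    return c
def ray(c,u,v,z):
    K,R,t=c['camera_matrix'],np.array(c['R']),np.array(c['t'])
    d=R.T@np.linalg.inv(K)@[u,v,1.]; o=-R.T@t
    return o+d*(z-o[2])/d[2]
def cloud(c):
    K,R,t=np.array(c['camera_matrix']),np.array(c['R']),np.array(c['t'])
    Z=c['range_z']; v,u=np.mgrid[:Z.shape[0],:Z.shape[1]]
    P=np.stack([(u-K[0,2])/K[0,0]*Z,(v-K[1,2])/K[1,1]*Z,Z],-1)
    return (P-t)@R
E
python3 - <<'E'
from h import *
s=robot.get_state(); print({k:np.round(v,3).tolist() for k,v in s.items()})
for n in('scene','top'):
    c=cap(n,n+'0.png'); np.savez(n+'0.npz',**c); print(n,np.round(c['camera_matrix'],1).tolist(),np.round(c['R'],2).tolist(),np.round(c['t']))
E
```

```text
pics
{'t': 0.0, 'joints': [1.049, 0.478, 0.022, 1.556, -0.012, 1.109, -0.083], 'joint_vel': [-0.0, -0.001, 0.001, -0.001, 0.001, -0.0, -0.001], 'tau': [0.001, -58.286, 1.535, -27.261, -0.054, 0.017, 0.0], 'position': [271.162, -617.489, 221.689], 'eef_rot': [0.979, 0.205, -0.0, -0.001], 'ft_force': [0.385, -0.546, 0.03], 'moment': [0.005, 0.048, 0.022], 'finger_force': 0.0, 'gripper_width': 87.959}
scene [[434.4, 0.0, 320.2], [0.0, 434.4, 200.5], [0.0, 0.0, 1.0]] [[-0.6, -0.8, 0.01], [-0.36, 0.26, -0.89], [0.71, -0.54, -0.45]] [600. 173. 726.]
top [[400.7, 0.0, 325.2], [0.0, 400.7, 200.8], [0.0, 0.0, 1.0]] [[-0.0, -1.0, -0.01], [-0.99, 0.01, -0.17], [0.17, 0.0, -0.99]] [339. 529. 902.]
```

View pics/scene0.png

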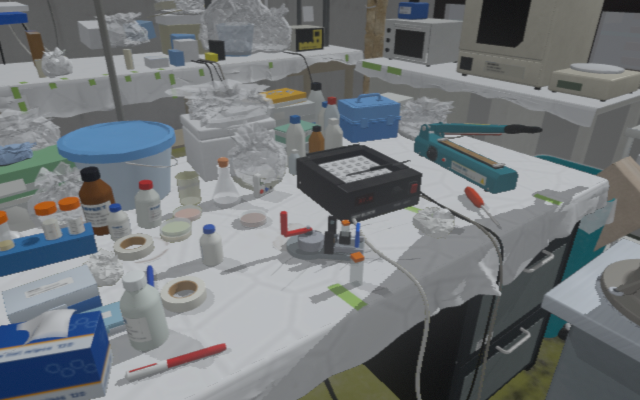

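View pics/top0.png

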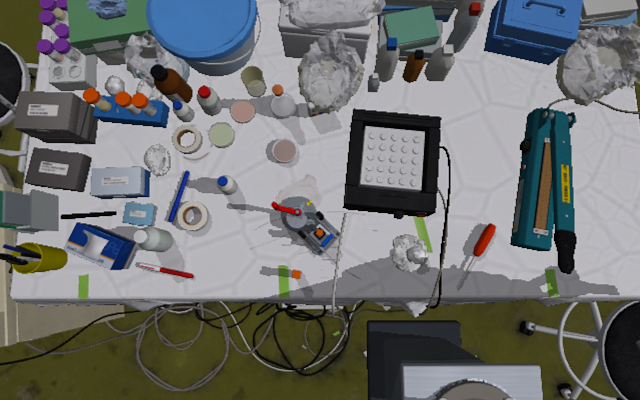

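The scene view shows the fixture at about (325,240), with the black heater block behind it. In the top view the fixture is at about (305,225), with the red lever pointing left to (275,208). A larger orange-capped look-alike stands at (296,274). Next I'll zoom in and measure.

```bash
python3 - <<'E'
from h import *
c=dict(np.load('top0.npz')); P=cloud(c); px=c['pixels']
cr=px[130:310,240:450,::-1]; cv2.imwrite('pics/crop.png',cv2.resize(cr,None,fx=3.3,fy=3.3,interpolation=cv2.INTER_CUBIC))
hsv=cv2.cvtColor(px,cv2.COLOR_RGB2HSV)
H,S,V=[hsv[...,i].astype(int) for i in range(3)]
roi=np.zeros(H.shape,bool); roi[180:290,240:350]=1
for n,m in dict(red=((H<6)|(H>174))&(S>150)&(V>80),orange=(H>=7)&(H<18)&(S>150),yellow=(H>=20)&(H<35)&(S>120),blue=(H>100)&(H<125)&(S>120)&(V>50)).items():
    k,l,st,ce=cv2.connectedComponentsWithStats((m&roi).astype(np.uint8))
    for i in range(1,k):
        if st[i,4]>3:
            q=P[l==i]; print(n,st[i],ce[i].round(1),'xyz med',np.median(q,0).round(0),'min',q.min(0).round(0),'max',q.max(0).round(0))
# surroundings height map
q=P.reshape(-1,3); b=(q[:,2]>8)
for x in range(400,761,20):
    row=[]
    for y in range(-200,241,20):
        k=(abs(q[:,0]-x)<10)&(abs(q[:,1]-y)<10)&(c['range_z'].ravel()>0)
        row.append('%4d'%(q[k,2].max() if k.any() else -1))
    print(x,' '.join(row))
E
```

```text
red [272 202  26  12 131] [283.6 208.3] xyz med [511. 435.  47.] min [501. 403.   2.] max [520. 456.  94.]
red [298 210   3   5  11] [299.2 212.1] xyz med [503. 398.  45.] min [373. 332.  43.] max [508. 400. 979.]
orange [315 229   8   7  40] [318.8 231.9] xyz med [455. 351.  66.] min [447. 344.  23.] max [462. 361.  70.]
orange [292 270   9   9  61] [295.9 274. ] xyz med [360. 403.  60.] min [351. 394.  57.] max [369. 412.  64.]
yellow [307 201   4   4  14] [308.5 202.5] xyz med [532. 376.  13.] min [373. 332.   9.] max [536. 381. 979.]
blue [321 234  12  13  65] [326.6 239.9] xyz med [437. 332.  56.] min [424. 321.  17.] max [451. 347.  59.]
400    4    3  182  185  183    3    4    5   20   21    4    4    4   13    6   41   43   39   42   43    4    4    4
420    1   61  181  182  180   45    5   14   25   25    5    4   10   12    7   39   39   34   38   31    3    4    5
440   -1   60  178  178  173   48    5   27   26   14    4    5   11   12    5   29   38   37   38   26    3    4    5
460   50  164  169  169   60    4   19   27   25    5    3    4   10   11    5    5   21   
[... 1112 characters left out ...]
   59   44    2    5    5    5    5    4    5   16   27   86   91   89   78   80   78   79   79   81   79
680  113  114   57   43    3    3    2    3    5    4    5    5    4   88   91   89   79   77   78   79   78   78   78
700  106  104   56    4    3    4    6    3    5    5    3    4    6   90   90   94   95   97   89   88   85   76   89
720  102  103   48    4    2    3    4    3    3    3    4    4    4   89   96   99   99  102  100  101  100  100  100
740   59   98    4    5    4    3    5    3    5    3    4    4    5   -1   -1   -1   -1   87   87   87   89   95   99
760   59   59    6    4    5    4    3    4    4    3    5    4    5    4    3    4    2    4    5   -1   -1   -1   -1
```

View pics/crop.png

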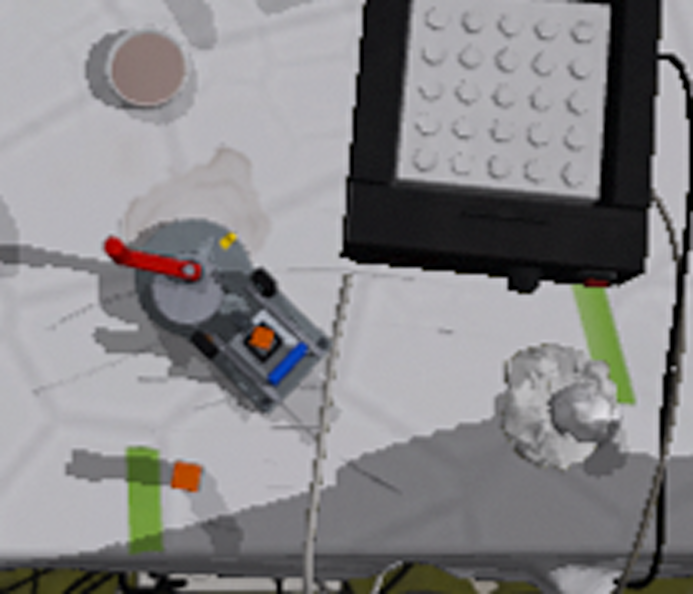

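The crop shows the cam axis at about crop px (190,270), the lever pointing left to (115,250), the yellow mark at (228,240), the orange cap at (262,337) and the blue plate at (288,362). So fixture forward is up-left, at a world yaw of roughly 45-50°. I'll move the arm partway there while refining the measurements.

```bash
python3 -m handwheel '[{"dx":32,"dy":-28,"dz":-5},{"dx":32,"dy":-28,"dz":-5},{"dx":32,"dy":-28,"dz":-5},{"dx":32,"dy":-28,"dz":-5},{"dx":32,"dy":-28,"dz":-5},{"dx":32,"dy":-28,"dz":-5},{"dx":32,"dy":-28,"dz":-5},{"dx":32,"dy":-28,"dz":-5},{"dx":32,"dy":-28,"dz":-5},{"dx":32,"dy":-28,"dz":-5},{"dx":32,"dy":-28,"dz":-5},{"dx":32,"dy":-28,"dz":-5},{"dx":32,"dy":-28,"dz":-5},{"dx":32,"dy":-28,"dz":-5},{"dx":32,"dy":-28,"dz":-5},{"dx":32,"dy":-28,"dz":-5,"hand":0}]'
python3 - <<'E'
from h import *
s=robot.get_state(); print(np.round(s['joints'],2),np.round(s['position']),np.round(s['eef_rot'],3))
c=dict(np.load('top0.npz'))
A=ray(c,299.5,211.7,46);B=ray(c,318.8,231.9,66);Y=ray(c,308.5,202.5,13);Pl=ray(c,327,239,57);Hd=ray(c,275,205.5,92)
for n,p in zip('axis cap yellow plate handle'.split(),(A,B,Y,Pl,Hd)): print(n,p.round(1))
print('cap->axis',np.linalg.norm((A-B)[:2]),'(72)',np.degrees(np.arctan2(*(A-B)[1::-1])),'plate->axis',np.linalg.norm((A-Pl)[:2]),'(96)',np.degrees(np.arctan2(*(A-Pl)[1::-1])),'lever',np.linalg.norm((Hd-A)[:2]),np.degrees(np.arctan2(*(Hd-A)[1::-1])),'yel',np.linalg.norm((Y-A)[:2]),np.degrees(np.arctan2(*(Y-A)[1::-1])))
E
```

```text
[ 1.05  0.48  0.02  1.56 -0.01  1.11 -0.08] [ 271. -618.  222.] [ 0.979  0.205 -0.    -0.001]
axis [504.2 396.7  46. ]
cap [454.6 351.   66. ]
yellow [531.4 377.2  13. ]
plate [439.  332.4  57. ]
handle [512.1 448.6  92. ]
cap->axis 67.42138158353451 (72) 42.70965544561001 plate->axis 91.57636036468347 (96) 44.64533184848572 lever 52.44119316559739 81.37483326715645 yel 33.51234556173152 -35.72259573708195schema error: expected keys dx, dy, dz, yaw, hand
```

```bash
python3 -m handwheel '[{"dx":32,"dy":-28,"dz":-5,"yaw":0,"hand":0},{"dx":32,"dy":-28,"dz":-5,"yaw":0,"hand":0},{"dx":32,"dy":-28,"dz":-5,"yaw":0,"hand":0},{"dx":32,"dy":-28,"dz":-5,"yaw":0,"hand":0},{"dx":32,"dy":-28,"dz":-5,"yaw":0,"hand":0},{"dx":32,"dy":-28,"dz":-5,"yaw":0,"hand":0},{"dx":32,"dy":-28,"dz":-5,"yaw":0,"hand":0},{"dx":32,"dy":-28,"dz":-5,"yaw":0,"hand":0},{"dx":32,"dy":-28,"dz":-5,"yaw":0,"hand":0},{"dx":32,"dy":-28,"dz":-5,"yaw":0,"hand":0},{"dx":32,"dy":-28,"dz":-5,"yaw":0,"hand":0},{"dx":32,"dy":-28,"dz":-5,"yaw":0,"hand":0},{"dx":32,"dy":-28,"dz":-5,"yaw":0,"hand":0},{"dx":32,"dy":-28,"dz":-5,"yaw":0,"hand":0},{"dx":32,"dy":-28,"dz":-5,"yaw":0,"hand":0},{"dx":32,"dy":-28,"dz":-5,"yaw":0,"hand":0}]'
python3 - <<'E'
from h import *
s=robot.get_state(); print(np.round(s['joints'],2),np.round(s['position']),np.round(s['eef_rot'],3))
E
```

```text
t: 1.7
position: [560.3, -0.5, 302.6]
eef_rot: [0.979, 0.205, -0.0, 0.0]
ft_force: [0.1, -1.0, -0.2]
gripper_width: 0.9
finger_force: 0.0
[ 0.19  0.24 -0.36  1.71  0.09  1.2  -1.35] [560.  -0. 303.] [ 0.979  0.205 -0.     0.   ]
```

```bash
python3 -m handwheel '[{"dx":7,"dy":-38,"dz":0,"yaw":0,"hand":0},{"dx":7,"dy":-38,"dz":0,"yaw":0,"hand":0},{"dx":7,"dy":-38,"dz":0,"yaw":0,"hand":0},{"dx":7,"dy":-38,"dz":0,"yaw":0,"hand":0},{"dx":7,"dy":-38,"dz":0,"yaw":0,"hand":0},{"dx":7,"dy":-38,"dz":0,"yaw":0,"hand":0},{"dx":7,"dy":-38,"dz":0,"yaw":0,"hand":0},{"dx":7,"dy":-38,"dz":0,"yaw":0,"hand":0},{"dx":7,"dy":-38,"dz":0,"yaw":0,"hand":0},{"dx":7,"dy":-38,"dz":0,"yaw":0,"hand":0}]'
python3 -m handwheel '[{"dx":0,"dy":0,"dz":0,"yaw":-0.14,"hand":0},{"dx":0,"dy":0,"dz":0,"yaw":-0.14,"hand":0},{"dx":0,"dy":0,"dz":0,"yaw":-0.14,"hand":0},{"dx":0,"dy":0,"dz":0,"yaw":-0.14,"hand":0},{"dx":0,"dy":0,"dz":0,"yaw":-0.14,"hand":0},{"dx":0,"dy":0,"dz":0,"yaw":-0.14,"hand":0},{"dx":0,"dy":0,"dz":0,"yaw":-0.14,"hand":0},{"dx":0,"dy":0,"dz":0,"yaw":-0.14,"hand":0},{"dx":0,"dy":0,"dz":0,"yaw":-0.14,"hand":0},{"dx":0,"dy":0,"dz":0,"yaw":-0.14,"hand":0},{"dx":0,"dy":0,"dz":0,"yaw":-0.14,"hand":0},{"dx":0,"dy":0,"dz":0,"yaw":-0.14,"hand":0},{"dx":0,"dy":0,"dz":0,"yaw":-0.14,"hand":0},{"dx":0,"dy":0,"dz":0,"yaw":-0.14,"hand":0},{"dx":0,"dy":0,"dz":0,"yaw":-0.14,"hand":0}]'
cat >> h.py <<'E'
from scipy.spatial.transform import Rotation as Ro
def wcap(save=None):
    s=robot.get_state(); c=cap('wrist',save); T=np.eye(4); T[:3,:3]=Ro.from_quat(s['eef_rot']).as_matrix(); T[:3,3]=s['position']
    M=np.linalg.inv(T@np.array(c['hand_eye'])); c['R']=M[:3,:3]; c['t']=M[:3,3]; return c,s
def tool():
    s=robot.get_state(); return np.array(s['position']),Ro.from_quat(s['eef_rot']).as_matrix(),s
E
python3 - <<'E'
from h import *
c,s=wcap('w0.png'); np.savez('w0.npz',**c)
print(np.round(s['joints'],2),np.round(s['position']),np.round(s['eef_rot'],3),np.round(c['hand_eye'],2).tolist(),np.round(c['camera_matrix']))
E
```

```text
t: 2.7
position: [470.8, 375.2, 302.3]
eef_rot: [0.979, 0.205, -0.0, 0.0]
ft_force: [1.6, -0.2, -0.2]
gripper_width: 0.6
finger_force: 0.0
t: 4.2
position: [471.3, 373.8, 302.2]
eef_rot: [0.306, 0.952, -0.0, -0.0]
ft_force: [0.2, 0.8, 0.4]
gripper_width: 0.4
finger_force: 0.0
[-0.08  0.45 -0.96  1.59  0.37  1.3  -0.14] [471. 374. 302.] [ 0.306  0.952 -0.    -0.   ] [[0.0, -0.96, -0.29, 80.67], [1.0, 0.0, -0.0, 0.04], [0.0, -0.29, 0.96, -161.97], [0.0, 0.0, 0.0, 1.0]] [[297.   0. 322.]
 [  0. 297. 199.]
 [  0.   0.   1.]]
```

View pics/w0.png

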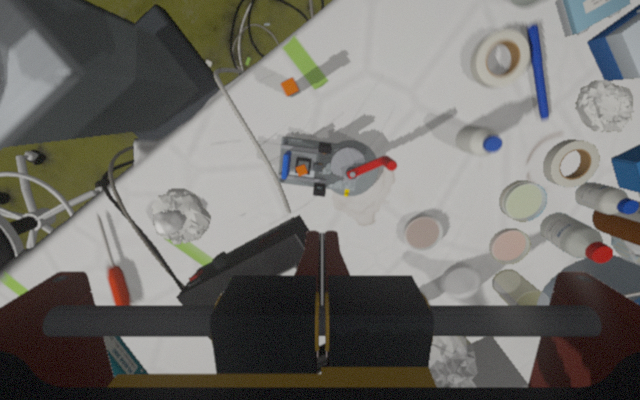

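The wrist view shows the fixture horizontally: blue plate (286,164), orange cap (302,168), gate posts (324,148) and (320,189), red hub (352,173), handle top (390,163) and yellow mark (347,191). The foil ball is at (180,215) and the bottle at (480,140).

```bash
python3 - <<'E'
from h import *
c=dict(np.load('w0.npz')); px=c['pixels']; P=cloud(c)
cv2.imwrite('pics/w0c.png',cv2.resize(px[120:220,260:420,::-1],None,fx=5,fy=5,interpolation=cv2.INTER_CUBIC))
hsv=cv2.cvtColor(px,cv2.COLOR_RGB2HSV); H,S,V=[hsv[...,i].astype(int) for i in range(3)]
roi=np.zeros(H.shape,bool); roi[120:220,270:410]=1
Zw=P[...,2]
def cen(m,z):
    v,u=np.nonzero(m&roi); p=ray(c,u.mean(),v.mean(),z); print(len(u),(u.mean().round(1),v.mean().round(1)),'z med',np.median(Zw[m&roi]).round(1),'->',p.round(1)); return p
red=((H<6)|(H>174))&(S>150)&(V>80)
cap=cen((H>=7)&(H<18)&(S>150)&(Zw>60),66)
plt=cen((H>100)&(H<125)&(S>120)&(Zw>50),57)
yel=cen((H>=20)&(H<35)&(S>120),13)
hd=cen(red&(Zw>84),92)
lev=cen(red&(Zw<55),46)
v,u=np.nonzero(red&roi&(Zw<55)&(Zw>35)); Q=np.array([ray(c,a,b,46)[:2] for a,b in zip(u,v)]); m=Q.mean(0); d=np.linalg.svd(Q-m)[2][0]; d*=np.sign(d@(hd[:2]-m)); t=(Q-m)@d
print('lever line mean',m,'dir',np.degrees(np.arctan2(d[1],d[0])),'ends',t.min(),t.max(), m+d*t.min(),m+d*t.max())
blk=(V<45)&(Zw>48)&(Zw<66)
k,l,st,ce=cv2.connectedComponentsWithStats((blk&roi).astype(np.uint8))
for i in range(1,k):
    if st[i,4]>15: print('black',st[i],ce[i].round(1),ray(c,*ce[i],58).round(1),np.median(Zw[l==i]))
E
```

```text
88 (np.float64(301.2), np.float64(169.6)) z med 65.6 -> [453.4 351.9  66. ]
136 (np.float64(285.0), np.float64(165.5)) z med 56.4 -> [436.7 335.5  57. ]
24 (np.float64(346.1), np.float64(192.2)) z med 13.0 -> [530.  378.6  13. ]
73 (np.float64(390.0), np.float64(164.8)) z med 91.3 -> [510.8 451.5  92. ]
217 (np.float64(366.6), np.float64(166.6)) z med 45.7 -> [506.7 426.8  46. ]
lever line mean [506.66995102 426.79049045] dir 76.82657435654507 ends -29.38480678228128 24.352642264027725 [499.97317442 398.1789534 ] [512.2199009  450.50228586]
```

View pics/w0c.png

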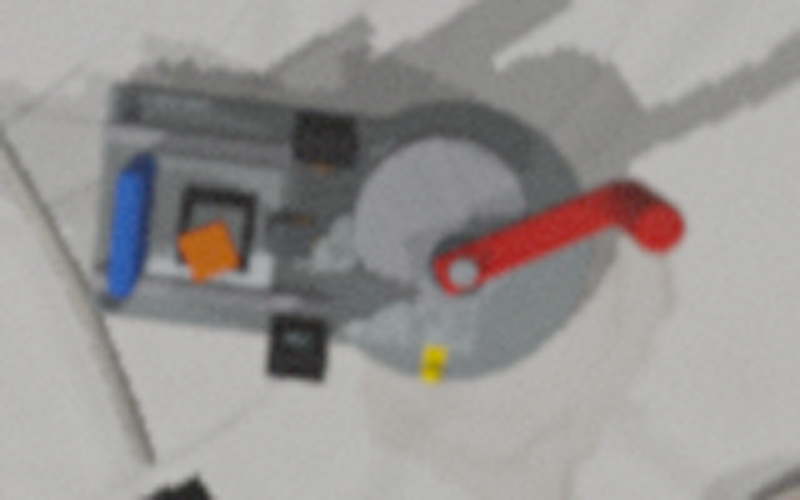

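The crop shows the hub pin at (463,271), the posts at (326,138) and (298,348), the yellow mark at (433,363), and a cable passing the rear right corner on the bench.

```bash
python3 - <<'E'
from h import *
c=dict(np.load('w0.npz'))
f=lambda x,y,z: ray(c,260+x/5-.4,120+y/5-.4,z)[:2]
A=f(463,271,47);p1=f(326,138,58);p2=f(298,348,58)
cap=np.array([453.4,351.9]);pl=np.array([436.7,335.5]);yel=np.array([530,378.6]);hd=np.array([510.8,451.5])
ang=lambda d:np.degrees(np.arctan2(d[1],d[0])).round(1); n=lambda d:np.linalg.norm(d).round(1)
mid=(p1+p2)/2
print('A',A,'posts',p1,p2,'mid',mid,'gap',n(p1-p2),'(62) yaw',ang(p1-p2)-90)
for nm,a,b,e in(('cap-A',cap,A,72),('pl-A',pl,A,96),('mid-A',mid,A,44),('pl-mid',pl,mid,52),('A-yel',A,yel,0),('A-hd',A,hd,50)): print(nm,n(b-a),e,ang(b-a))
# least squares rigid fit
L=np.array([[45,0],[-27,0],[-51,0],[1,31],[1,-31]],float);W=np.array([A,cap,pl,p1,p2])
a,b=L-L.mean(0),W-W.mean(0); th=np.arctan2((a[:,0]*b[:,1]-a[:,1]*b[:,0]).sum(),(a*b).sum())
R=np.array([[np.cos(th),-np.sin(th)],[np.sin(th),np.cos(th)]]);o=W.mean(0)-R@L.mean(0)
print('yaw',np.degrees(th),'origin',o,'resid',(W-(L@R.T+o)).round(1).tolist(),'axis fit',R@[45,0]+o,'hd local',R.T@(hd-o), 'yel',R.T@(yel-o))
E
```

```text
A [503.08818487 404.34791981] posts [448.25969351 395.06448879] [491.76436844 354.3576015 ] mid [470.01203097 374.71104515] gap 59.6 (62) yaw 46.900000000000006
cap-A 72.2 72 46.5
pl-A 95.6 96 46.0
mid-A 44.4 44 41.9
pl-mid 51.5 52 49.7
A-yel 37.2 0 -43.7
A-hd 47.8 50 80.7
yaw 46.75968589928021 origin [470.88982043 372.75062012] resid [[1.4, -1.2], [1.0, -1.2], [0.7, -0.1], [-0.7, 0.3], [-2.4, 2.1]] axis fit [501.71751362 405.53252568] hd local [84.70874457 24.87399966] yel [ 44.75520666 -39.05380969]
```

```bash
python3 -m handwheel '[{"dx":0,"dy":0,"dz":0,"yaw":-0.145,"hand":0},{"dx":0,"dy":0,"dz":0,"yaw":-0.145,"hand":0},{"dx":0,"dy":0,"dz":0,"yaw":-0.14,"hand":0},{"dx":2.7,"dy":43,"dz":0,"yaw":0,"hand":0},{"dx":2.6,"dy":43,"dz":0,"yaw":0,"hand":0},{"dx":0,"dy":0,"dz":40,"yaw":0,"hand":0},{"dx":0,"dy":0,"dz":40,"yaw":0,"hand":0},{"dx":0,"dy":0,"dz":40,"yaw":0,"hand":0},{"dx":0,"dy":0,"dz":0,"yaw":0,"hand":0}]'
python3 - <<'E'
from h import *
s=robot.get_state(); print(np.round(s['joints'],2),np.round(s['position'],1),np.round(s['eef_rot'],3))
c,s=wcap('w1.png')
c=cap('top'); P=cloud(c)
cv2.imwrite('pics/t1.png',cv2.resize(c['pixels'][160:270,240:380,::-1],None,fx=4,fy=4,interpolation=cv2.INTER_CUBIC))
E
```

```text
t: 5.15
position: [481.5, 456.0, 176.5]
eef_rot: [0.1, 0.995, -0.004, -0.003]
ft_force: [-0.6, -1.0, 0.2]
gripper_width: 0.6
finger_force: 0.0
[-0.24  0.69 -0.94  1.57  0.58  1.2   0.08] [481.5 456.  176.5] [ 0.1    0.995 -0.004 -0.003]
```

View pics/w1.png

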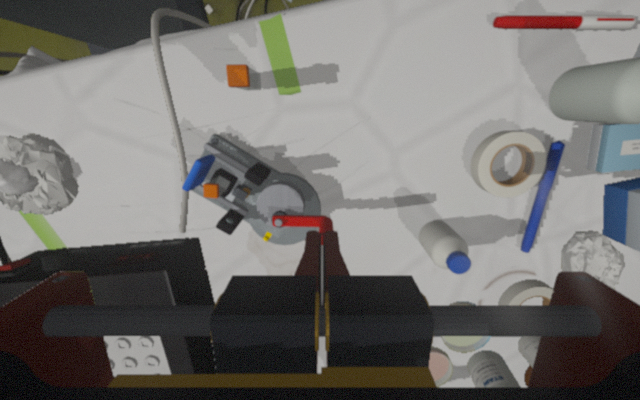

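The wrist view shows the lever from hub (280,219) to about (326,222), with the handle partly hidden by the fingers. I'll check the geometry from this closer view, and project the planned contact point into it.

```bash
python3 - <<'E'
from h import *
c,s=wcap(); np.savez('w2.npz',**c); px=c['pixels'];P=cloud(c);Zw=P[...,2]
print(np.round(s['position'],1),np.round(s['eef_rot'],3))
hsv=cv2.cvtColor(px,cv2.COLOR_RGB2HSV); H,S,V=[hsv[...,i].astype(int) for i in range(3)]
roi=np.zeros(H.shape,bool); roi[130:260,170:345]=1
for n,m,z in(('cap',(H>=7)&(H<18)&(S>150)&(Zw>60),66),('plate',(H>100)&(H<125)&(S>120)&(Zw>52),57),('yel',(H>=20)&(H<35)&(S>120),13),('lever',((H<6)|(H>174))&(S>150)&(V>110)&(Zw<55)&(Zw>38),46),('hd',((H<6)|(H>174))&(S>150)&(V>60)&(Zw<95)&(Zw>84),92)):
    v,u=np.nonzero(m&roi)
    if len(u): print(n,len(u),u.mean().round(1),v.mean().round(1),np.median(Zw[m&roi]).round(1),ray(c,u.mean(),v.mean(),z).round(1),'umin/max',u.min(),u.max(),v.min(),v.max(), 'cloud',np.median(P[m&roi],0).round(1))
print('hub',ray(c,280,219.5,47))
pr=lambda X:(lambda q:(c['camera_matrix']@q)[:2]/q[2])(c['R']@np.array(X)+c['t'])
print('TCP px',pr(s['position']),'handle pred top',pr([512,453.5,92]),'axis',pr([502.5,404.7,46]))
cv2.imwrite('pics/w2c.png',cv2.resize(px[150:260,230:360,::-1],None,fx=5,fy=5,interpolation=cv2.INTER_CUBIC))
E
```

```text
[483.  459.4 183. ] [ 0.099  0.995 -0.    -0.   ]
cap 178 207.9 187.4 65.7 [453.5 352.9  66. ] umin/max 201 215 181 194 cloud [453.5 352.9  65.7]
plate 261 190.4 172.0 56.3 [436.6 336.8  57. ] umin/max 181 201 157 187 cloud [436.5 336.4  56.3]
yel 49 262.7 230.9 13.2 [527.9 377.9  13. ] umin/max 242 267 186 237 cloud [530.1 378.4  13.2]
lever 391 295.0 217.2 45.7 [507.1 425.7  46. ] umin/max 269 317 213 222 cloud [507.5 425.9  45.7]
hd 53 320.8 229.3 89.8 [507.5 454.   92. ] umin/max 316 326 226 232 cloud [508.2 453.9  89.8]
hub [506.13181664 409.49767165  47.        ]
TCP px [321.03819218 249.16974213] handle pred top [321.22043393 233.83795948] axis [274.97589209 216.88428969]
```

View pics/w2c.png

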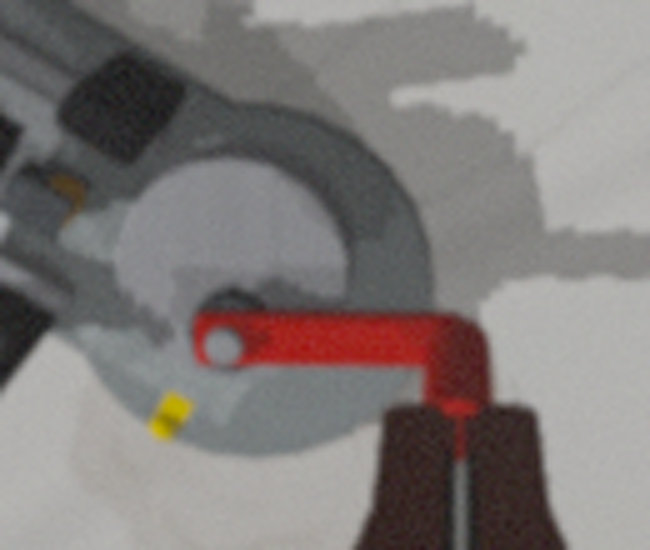

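The crop shows the hub pin at (222,347), within 2 px of my axis estimate. The fingertips are closed, with the handle below them. I'll descend behind the handle and then close in.

```bash
python3 -m handwheel '[{"dx":0,"dy":0,"dz":40,"yaw":0,"hand":0},{"dx":0,"dy":0,"dz":40,"yaw":0,"hand":0},{"dx":0,"dy":0,"dz":20,"yaw":0,"hand":0},{"dx":0,"dy":0,"dz":19,"yaw":0,"hand":0},{"dx":0,"dy":0,"dz":0,"yaw":0,"hand":0},{"dx":0,"dy":0,"dz":0,"yaw":0,"hand":0}]'
python3 -m handwheel '[{"dx":-3,"dy":0,"dz":0,"yaw":0,"hand":0},{"dx":-3,"dy":0,"dz":0,"yaw":0,"hand":0},{"dx":-2,"dy":0,"dz":0,"yaw":0,"hand":0},{"dx":0,"dy":0,"dz":0,"yaw":0,"hand":0}]'
python3 -m handwheel '[{"dx":-3,"dy":0,"dz":0,"yaw":0,"hand":0},{"dx":0,"dy":0,"dz":0,"yaw":0,"hand":0}]'
python3 -m handwheel '[{"dx":-3,"dy":0,"dz":0,"yaw":0,"hand":0},{"dx":0,"dy":0,"dz":0,"yaw":0,"hand":0}]'
```

```text
t: 5.9
position: [483.6, 460.4, 65.1]
eef_rot: [0.099, 0.995, 0.001, 0.0]
ft_force: [-0.3, -0.5, 0.3]
gripper_width: 0.1
finger_force: 0.0
t: 6.3
position: [491.7, 457.8, 64.1]
eef_rot: [0.099, 0.995, 0.0, 0.0]
ft_force: [-0.4, 0.5, -0.7]
gripper_width: 0.3
finger_force: 0.0
t: 6.5
position: [494.4, 457.1, 63.7]
eef_rot: [0.099, 0.995, -0.0, 0.0]
ft_force: [-0.3, 0.4, -0.9]
gripper_width: 0.6
finger_force: 0.0
t: 6.7
position: [497.3, 456.5, 63.6]
eef_rot: [0.099, 0.995, -0.0, 0.0]
ft_force: [-0.2, -0.1, 0.0]
gripper_width: 0.6
finger_force: 0.0
```

```bash
python3 -m handwheel '[{"dx":-2,"dy":0,"dz":0,"yaw":0,"hand":0},{"dx":0,"dy":0,"dz":0,"yaw":0,"hand":0}]'
python3 -m handwheel '[{"dx":-2,"dy":0,"dz":0,"yaw":0,"hand":0},{"dx":0,"dy":0,"dz":0,"yaw":0,"hand":0}]'
python3 - <<'E'
from h import *
c,s=wcap(); px=c['pixels']; cv2.imwrite('pics/w3c.png',cv2.resize(px[130:290,200:400,::-1],None,fx=4,fy=3.75))
E
```

```text
t: 6.9
position: [497.6, 456.6, 63.6]
eef_rot: [0.098, 0.995, -0.0, -0.001]
ft_force: [-3.4, -0.2, 0.0]
gripper_width: 0.6
finger_force: 1.7
t: 7.1
position: [498.7, 456.5, 63.6]
eef_rot: [0.098, 0.995, -0.0, -0.001]
ft_force: [-4.7, 0.5, 1.5]
gripper_width: 0.4
finger_force: 2.7
```

View pics/w3c.png

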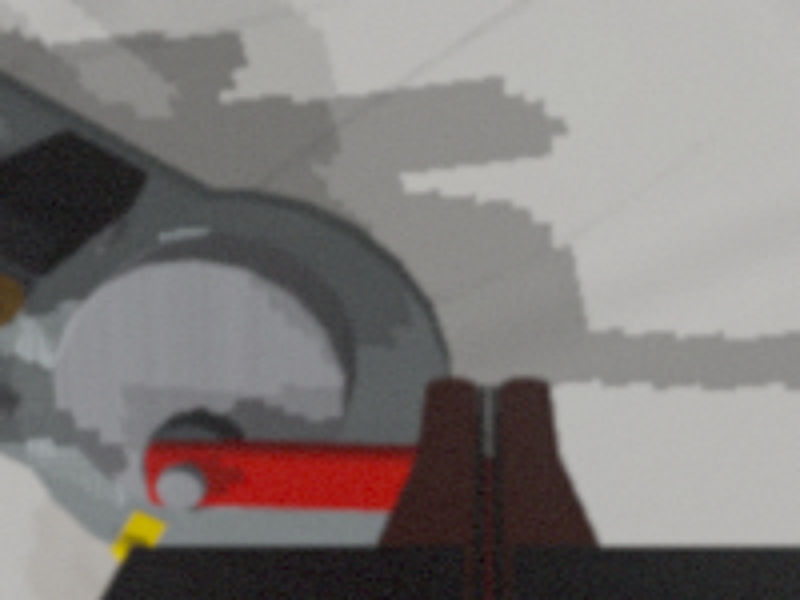

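The crop shows the fingertips at about (490,400), behind the handle and just touching. The fingertips are in contact and the force is building, so I'll follow the arc.

```bash
python3 -m handwheel '[{"dx":-5,"dy":0,"dz":0,"yaw":0,"hand":0},{"dx":-5.1,"dy":1.2,"dz":0,"yaw":0.1,"hand":0},{"dx":-5.1,"dy":1.2,"dz":0,"yaw":0.1,"hand":0},{"dx":-5.1,"dy":1.2,"dz":0,"yaw":0.1,"hand":0}]'
cat > a.py <<'E'
from h import *
p,R,s=tool(); A=np.array([502.5,404.7]); yaw=46.6
d=R[:2,:2].T@(p[:2]-A); th=np.degrees(np.arctan2(*R[:2,1][::-1]))
f=R.T@np.array(s['ft_force']); print('pos-A in tool xy',d.round(1),'tool y world angle',th.round(1),'local lever angle',(th-yaw).round(1),'z',p[2].round(1),'F tool',f.round(1))
c=cap('top'); px=c['pixels']; P=cloud(c); hsv=cv2.cvtColor(px,cv2.COLOR_RGB2HSV); H,S,V=[hsv[...,i].astype(int) for i in range(3)]
m=((H<6)|(H>174))&(S>150)&(V>60)&(np.hypot(P[...,0]-A[0],P[...,1]-A[1])<70)&(P[...,2]>30)
for lo,hi in((36,56),(80,98)):
    q=P[m&(P[...,2]>lo)&(P[...,2]<hi)]
    if len(q)>2:
        k=q.mean(0)[:2]-A; print('red',lo,len(q),'r',np.linalg.norm(k).round(1),'local ang',(np.degrees(np.arctan2(k[1],k[0]))-yaw).round(1))
E
python3 a.py
```

```text
t: 7.55
position: [518.3, 454.4, 63.5]
eef_rot: [0.247, 0.969, -0.001, -0.002]
ft_force: [-8.5, -1.7, 3.1]
gripper_width: 0.5
finger_force: 3.5
pos-A in tool xy [ 9.9 51.2] tool y world angle 61.4 local lever angle 14.8 z 63.5 F tool [ 6.6 -5.5 -3.1]
red 36 7 r 17.5 local ang 10.3
```

```bash
python3 -m handwheel '[{"dx":-5,"dy":1,"dz":0,"yaw":0.12,"hand":0},{"dx":-5,"dy":1,"dz":0,"yaw":0.12,"hand":0},{"dx":-5,"dy":1,"dz":0,"yaw":0.12,"hand":0},{"dx":-5,"dy":1,"dz":0,"yaw":0.11,"hand":0},{"dx":-5,"dy":1.1,"dz":0,"yaw":0.1,"hand":0},{"dx":-5,"dy":1.1,"dz":0,"yaw":0.1,"hand":0},{"dx":-5,"dy":1.1,"dz":0,"yaw":0.1,"hand":0}]'; python3 a.py
```

```text
t: 8.3
position: [547.5, 436.2, 63.8]
eef_rot: [0.593, 0.805, 0.001, -0.002]
ft_force: [-2.7, 6.9, -3.3]
gripper_width: 0.7
finger_force: 3.5
pos-A in tool xy [16.7 52.4] tool y world angle 17.3 local lever angle -29.3 z 63.8 F tool [ 7.4 -0.5  3.3]
```

```bash
python3 -m handwheel '[{"dx":-5.5,"dy":0.8,"dz":0,"yaw":0.09,"hand":0},{"dx":-5.5,"dy":0.8,"dz":0,"yaw":0.09,"hand":0},{"dx":-5.3,"dy":1,"dz":0,"yaw":0.09,"hand":0},{"dx":-5.2,"dy":1,"dz":0,"yaw":0.1,"hand":0},{"dx":-5.1,"dy":1,"dz":0,"yaw":0.1,"hand":0},{"dx":-5,"dy":1,"dz":0,"yaw":0.1,"hand":0},{"dx":-5,"dy":1,"dz":0,"yaw":0.1,"hand":0}]'; python3 a.py
```

```text
t: 9.05
position: [557.9, 399.8, 64.0]
eef_rot: [0.825, 0.565, 0.003, -0.001]
ft_force: [2.6, 6.2, -6.0]
gripper_width: 0.5
finger_force: 3.5
pos-A in tool xy [15.4 53.4] tool y world angle -21.2 local lever angle -67.8 z 64.0 F tool [6.6 0.2 6.1]
red 36 52 r 20.9 local ang -80.4
```

```bash
python3 -m handwheel '[{"dx":-5,"dy":1,"dz":0,"yaw":0.1,"hand":0},{"dx":-4,"dy":1,"dz":0,"yaw":0.1,"hand":0},{"dx":0,"dy":0,"dz":0,"yaw":0,"hand":0}]'; python3 a.py
python3 - <<'E'
from h import *
c,s=wcap(); np.savez('w4.npz',**c); px=c['pixels']; cv2.imwrite('pics/w4c.png',cv2.resize(px[100:300,190:390,::-1],None,fx=3,fy=3))
E
```

```text
t: 9.4
position: [556.3, 390.0, 64.1]
eef_rot: [0.877, 0.48, 0.002, -0.001]
ft_force: [2.2, 3.7, -3.9]
gripper_width: 0.1
finger_force: 2.6
pos-A in tool xy [16.6 53.2] tool y world angle -32.6 local lever angle -79.2 z 64.1 F tool [ 4.2 -0.1  3.9]
red 36 74 r 22.2 local ang -86.4
```

View pics/w4c.png

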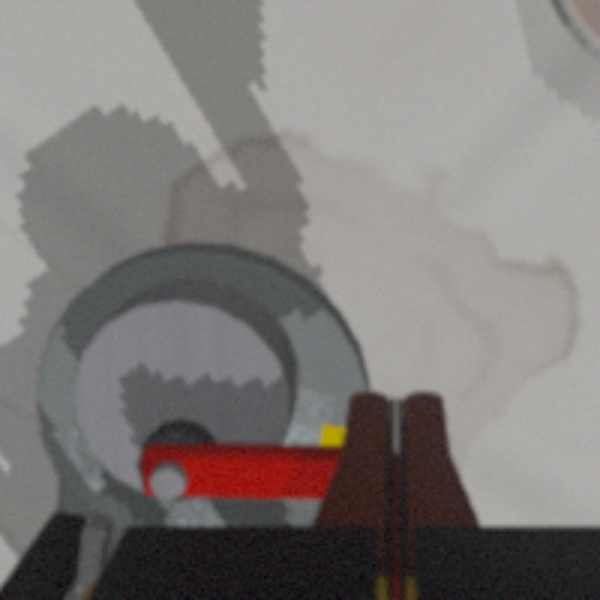

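The crop shows the hub pin at (167,482), the lever running right to the fingers at about (340,472), and the yellow mark at (333,437) partly hidden by the lever edge. I'll compute the lever angle, allowing for parallax.

```bash
cat > lv.py <<'E'
from h import *
import sys
c=dict(np.load(sys.argv[1])); px=c['pixels']; P=cloud(c); A=np.array([502.5,404.7]); yaw=46.6
hsv=cv2.cvtColor(px,cv2.COLOR_RGB2HSV); H,S,V=[hsv[...,i].astype(int) for i in range(3)]
m=((H<6)|(H>174))&(S>150)&(V>110)&(abs(P[...,2]-46)<6)&(np.hypot(P[...,0]-A[0],P[...,1]-A[1])<70)
v,u=np.nonzero(m); Q=np.array([ray(c,a,b,46)[:2] for a,b in zip(u,v)]); mu=Q.mean(0); d=np.linalg.svd(Q-mu)[2][0]; d*=np.sign(d@(mu-A))
t=(Q-mu)@d; w=(Q-mu)@[-d[1],d[0]]
print(len(Q),'line local ang',np.degrees(np.arctan2(d[1],d[0]))-yaw,'len',np.ptp(t),'wid',np.ptp(w),'hub end',mu+d*(t.min()+6))
m=(H>=20)&(H<35)&(S>120)&(np.hypot(P[...,0]-A[0],P[...,1]-A[1])<60); v,u=np.nonzero(m)
if len(u): Y=np.array([ray(c,a,b,13)[:2] for a,b in zip(u,v)]); Y0=Y.mean(0)-A; print('yellow n',len(u),Y.mean(0),np.hypot(*Y0),'ang',np.degrees(np.arctan2(Y0[1],Y0[0]))-yaw)
E
python3 lv.py w4.npz; python3 lv.py w2.npz; python3 lv.py w0.npz
```

```text
758 line local ang -82.55795438720568 len 42.46937734464835 wid 11.789894427620947 hub end [504.77095817 404.81193143]
yellow n 2195 [388.48048526 313.43162645] 146.04918949329286 ang -187.92402878632564
387 line local ang 29.956216865070125 len 51.435131886775444 wid 11.687391426719577 hub end [502.00240431 404.36138893]
yellow n 1428 [722.98015709 211.74207197] 292.99191399089233 ang -87.79148678539399
211 line local ang 30.10388170233451 len 52.41686059927662 wid 10.381932550013802 hub end [501.3065888  404.03477292]
yellow n 2811 [837.48560076 197.48667615] 393.8942933052113 ang -78.33985034642188
```

```bash
python3 -m handwheel '[{"dx":-3,"dy":0.8,"dz":0,"yaw":0.06,"hand":0},{"dx":-3,"dy":0.8,"dz":0,"yaw":0.06,"hand":0},{"dx":0,"dy":0,"dz":0,"yaw":0,"hand":0}]'; python3 a.py
python3 - <<'E'
from h import *
c,s=wcap(); np.savez('w5.npz',**c)
E
python3 lv.py w5.npz
```

```text
t: 9.8
position: [554.5, 384.2, 64.2]
eef_rot: [0.904, 0.427, 0.002, -0.001]
ft_force: [2.6, 4.6, -4.1]
gripper_width: 0.7
finger_force: 2.8
pos-A in tool xy [17.2 53.2] tool y world angle -39.4 local lever angle -86.0 z 64.2 F tool [ 5.2 -0.9  4.1]
red 36 82 r 21.8 local ang -89.8
778 line local ang -88.34393622087681 len 42.56281340699352 wid 11.728713311312227 hub end [504.77605648 404.72211466]
yellow n 2144 [378.83499714 329.0802526 ] 144.95302387551314 ang -195.15468684766176
```

```bash
python3 -m handwheel '[{"dx":-1.4,"dy":0.4,"dz":0,"yaw":0.03,"hand":0},{"dx":0,"dy":0,"dz":0,"yaw":0,"hand":0},{"dx":8,"dy":0,"dz":0,"yaw":0,"hand":0},{"dx":15,"dy":0,"dz":0,"yaw":0,"hand":0},{"dx":0,"dy":0,"dz":-30,"yaw":0,"hand":0},{"dx":0,"dy":0,"dz":-40,"yaw":0,"hand":0},{"dx":0,"dy":0,"dz":-40,"yaw":0,"hand":0},{"dx":-30,"dy":-20,"dz":-30,"yaw":0,"hand":0},{"dx":-30,"dy":-20,"dz":-20,"yaw":0,"hand":0},{"dx":-40,"dy":-20,"dz":0,"yaw":0,"hand":0},{"dx":-40,"dy":-10,"dz":0,"yaw":0,"hand":0},{"dx":0,"dy":0,"dz":0,"yaw":0,"hand":0},{"dx":0,"dy":0,"dz":0,"yaw":0,"hand":0}]'
python3 - <<'E'
from h import *
c,s=wcap(); np.savez('w6.npz',**c); px=c['pixels']; cv2.imwrite('pics/w6c.png',cv2.resize(px[60:260,210:430,::-1],None,fx=3,fy=3))
p,R,s=tool(); print(p.round(1),np.degrees(np.arctan2(R[1,0],R[0,0])),np.round(s['joints'],2))
E
python3 lv.py w6.npz
```

```text
t: 11.2
position: [423.3, 338.5, 224.3]
eef_rot: [0.91, 0.414, 0.001, 0.0]
ft_force: [-0.6, -0.1, -0.2]
gripper_width: 0.4
finger_force: 0.0
[424.1 339.1 224.3] 48.89532187574739 [-0.37  0.3  -0.5   1.84  0.17  1.04 -1.66]
413 line local ang -87.91796863415328 len 52.03480533544274 wid 11.153980533099396 hub end [503.06728201 403.74004865]
yellow n 143 [189.57075594 432.82787494] 314.1908482689176 ang 128.2637298366093
```

View pics/w6c.png

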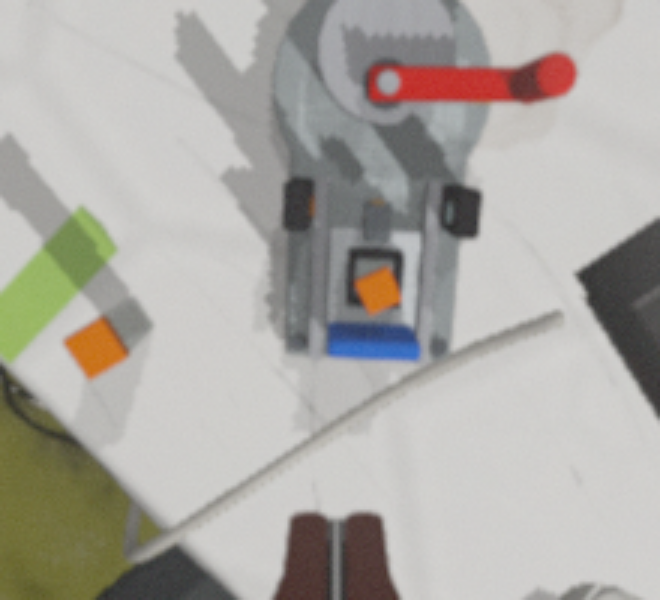

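The view shows the lever at right angles to the shuttle: hub pin (388,81), handle top (552,75), posts (299,203) and (460,210), cap (378,289), plate (373,340). The yellow mark is now hidden under the lever. I'll measure the yaw in this same view, and plan the shuttle push.

```bash
cat > fx.py <<'E'
from h import *
c=dict(np.load('w6.npz')); px=c['pixels']; P=cloud(c); Z=P[...,2]
hsv=cv2.cvtColor(px,cv2.COLOR_RGB2HSV); H,S,V=[hsv[...,i].astype(int) for i in range(3)]
near=np.hypot(P[...,0]-471,P[...,1]-373)<75
pts={}
for n,m,z in(('cap',(H>=7)&(H<18)&(S>150)&(Z>62),66),('plate',(H>100)&(H<125)&(S>120)&(Z>54),57),('post',(V<70)&(Z>53)&(Z<62),58)):
    k,l,st,ce=cv2.connectedComponentsWithStats((m&near).astype(np.uint8))
    for i in range(1,k):
        if st[i,4]>30: pts.setdefault(n,[]).append(ray(c,*ce[i],z)[:2]); print(n,st[i],ce[i].round(1),pts[n][-1].round(1))
m=(H>100)&(H<125)&(S>120)&(Z>54)&near; v,u=np.nonzero(m); Q=np.array([ray(c,a,b,57)[:2] for a,b in zip(u,v)]); d=np.linalg.svd(Q-Q.mean(0))[2][0]; print('plate yaw',np.degrees(np.arctan2(d[1],d[0]))%180-90)
A=ray(c,210+388/3-.3,60+81/3-.3,47)[:2]; print('A',A)
a=lambda d:np.degrees(np.arctan2(d[1],d[0]))
print('cap-A',np.linalg.norm(A-pts['cap'][0]),a(A-pts['cap'][0]),'plate-A',np.linalg.norm(A-pts['plate'][0]),a(A-pts['plate'][0]))
if len(pts.get('post',[]))==2:
    q=pts['post']; print('posts',np.linalg.norm(q[0]-q[1]),a(q[0]-q[1]),'mid-A',a(A-(q[0]+q[1])/2))
hd=((H<6)|(H>174))&(S>150)&(Z>86)&(Z<97)&(np.hypot(P[...,0]-A[0],P[...,1]-A[1])<70); v,u=np.nonzero(hd); h=ray(c,u.mean(),v.mean(),92)[:2]; print('handle',h,np.linalg.norm(h-A),a(h-A))
E
python3 fx.py
```

```text
cap [328 149  15  15 144] [335.6 156.5] [454.  352.1]
plate [320 172  30   8 183] [334.3 175.7] [438.2 335.1]
post [305 120   9  17 125] [308.7 128. ] [451.4 393.4]
post [360 123  10  15 120] [364.4 130.3] [495.3 352.1]
plate yaw 12.085053622036824
A [503.99900863 404.07230436]
cap-A 72.12438362586755 46.1080701187181 plate-A 95.33812467198675 46.36195929809653
posts 60.2440704384728 136.71225286827814 mid-A 45.638833177922336
handle [540.0969908  370.90049905] 49.02482008491548 -42.581081602463186
```

```bash
python3 -m handwheel '[{"dx":0,"dy":0,"dz":0,"yaw":0.044,"hand":0},{"dx":-27.6,"dy":12.8,"dz":0,"yaw":0,"hand":0},{"dx":0,"dy":0,"dz":0,"yaw":0,"hand":0},{"dx":0,"dy":0,"dz":45,"yaw":0,"hand":0},{"dx":0,"dy":0,"dz":45,"yaw":0,"hand":0},{"dx":0,"dy":0,"dz":0,"yaw":0,"hand":0},{"dx":0,"dy":0,"dz":0,"yaw":0,"hand":0}]'
cat > b.py <<'E'
from h import *
p,R,s=tool(); f=np.array([[.690,.724],[-.724,.690]]); print('local rel push face start (x,y)',(f@(p[:2]-[435,332])).round(1),'z',p[2].round(1),'x ang',np.degrees(np.arctan2(R[1,0],R[0,0])).round(1),'F',(R.T@np.array(s['ft_force'])).round(1))
E
python3 b.py
```

```text
t: 11.95
position: [413.7, 310.8, 133.8]
eef_rot: [0.919, 0.394, -0.001, -0.0]
ft_force: [0.2, 0.1, 0.8]
gripper_width: -0.0
finger_force: 0.0
local rel push face start (x,y) [-30.1   0.8] z 133.8 x ang 46.4 F [ 0.2  0.1 -0.8]
```

```bash
python3 -m handwheel '[{"dx":0,"dy":0.8,"dz":40,"yaw":0,"hand":0},{"dx":0,"dy":0,"dz":40,"yaw":0,"hand":0},{"dx":0,"dy":0,"dz":13,"yaw":0,"hand":0},{"dx":0,"dy":0,"dz":0,"yaw":0,"hand":0},{"dx":0,"dy":0,"dz":0,"yaw":0,"hand":0}]'; python3 b.py
python3 -m handwheel '[{"dx":5,"dy":0,"dz":0,"yaw":0,"hand":0},{"dx":5,"dy":0,"dz":0,"yaw":0,"hand":0},{"dx":4,"dy":0,"dz":0,"yaw":0,"hand":0},{"dx":0,"dy":0,"dz":0,"yaw":0,"hand":0}]'; python3 b.py
python3 -m handwheel '[{"dx":4,"dy":0,"dz":0,"yaw":0,"hand":0},{"dx":4,"dy":0,"dz":0,"yaw":0,"hand":0},{"dx":4,"dy":0,"dz":0,"yaw":0,"hand":0},{"dx":0,"dy":0,"dz":0,"yaw":0,"hand":0}]'; python3 b.py
```

```text
t: 12.45
position: [415.0, 310.8, 42.7]
eef_rot: [0.919, 0.394, 0.001, -0.0]
ft_force: [-0.9, 1.0, 0.6]
gripper_width: 0.4
finger_force: 0.0
local rel push face start (x,y) [-29.1  -0.2] z 42.7 x ang 46.4 F [ 0.1 -1.4 -0.6]
t: 12.85
position: [424.2, 320.4, 41.3]
eef_rot: [0.919, 0.394, 0.001, -0.0]
ft_force: [-0.3, 0.1, 1.1]
gripper_width: 0.5
finger_force: 0.0
local rel push face start (x,y) [-15.8  -0.2] z 41.3 x ang 46.4 F [-0.1 -0.3 -1.1]
t: 13.25
position: [431.7, 328.1, 40.4]
eef_rot: [0.919, 0.394, -0.0, 0.0]
ft_force: [-0.1, -1.0, 1.4]
gripper_width: 0.3
finger_force: 0.9
local rel push face start (x,y) [-5.1 -0.3] z 40.4 x ang 46.4 F [-0.8  0.6 -1.4]
```

```bash
python3 -m handwheel '[{"dx":3,"dy":0,"dz":0,"yaw":0,"hand":0},{"dx":3,"dy":0,"dz":0,"yaw":0,"hand":0},{"dx":3,"dy":0,"dz":0,"yaw":0,"hand":0},{"dx":3,"dy":0,"dz":0,"yaw":0,"hand":0},{"dx":3,"dy":0,"dz":0,"yaw":0,"hand":0},{"dx":3,"dy":0,"dz":0,"yaw":0,"hand":0},{"dx":3,"dy":0,"dz":0,"yaw":0,"hand":0},{"dx":0,"dy":0,"dz":0,"yaw":0,"hand":0}]'; python3 b.py
python3 -m handwheel '[{"dx":2,"dy":0,"dz":0,"yaw":0,"hand":0},{"dx":2,"dy":0,"dz":0,"yaw":0,"hand":0},{"dx":0,"dy":0,"dz":0,"yaw":0,"hand":0}]'; python3 b.py
python3 -m handwheel '[{"dx":2,"dy":0,"dz":0,"yaw":0,"hand":0},{"dx":0,"dy":0,"dz":0,"yaw":0,"hand":0}]'; python3 b.py
```

```text
t: 14.05
position: [446.5, 343.8, 40.6]
eef_rot: [0.919, 0.394, 0.0, -0.0]
ft_force: [-1.6, -1.0, -2.0]
gripper_width: 0.7
finger_force: 1.1
local rel push face start (x,y) [16.4 -0.2] z 40.6 x ang 46.4 F [-1.8 -0.4  2. ]
t: 14.35
position: [446.9, 344.2, 40.5]
eef_rot: [0.919, 0.394, -0.003, 0.002]
ft_force: [-7.5, -9.0, 7.3]
gripper_width: 0.4
finger_force: 5.9
local rel push face start (x,y) [17.1 -0.2] z 40.5 x ang 46.4 F [-11.7   0.8  -7.2]
t: 14.55
position: [447.0, 344.4, 40.4]
eef_rot: [0.919, 0.394, -0.004, 0.002]
ft_force: [-11.6, -12.1, 12.8]
gripper_width: 0.3
finger_force: 8.4
local rel push face start (x,y) [17.3 -0.2] z 40.4 x ang 46.4 F [-16.9  -0.  -12.7]
```

It stopped hard at about 28 mm from contact. I'll back off, lift clear and look.

```bash
python3 -m handwheel '[{"dx":-8,"dy":0,"dz":0,"yaw":0,"hand":0},{"dx":-20,"dy":0,"dz":0,"yaw":0,"hand":0},{"dx":-15,"dy":0,"dz":0,"yaw":0,"hand":0},{"dx":0,"dy":0,"dz":-40,"yaw":0,"hand":0},{"dx":0,"dy":0,"dz":-48,"yaw":0,"hand":0},{"dx":0,"dy":0,"dz":-48,"yaw":0,"hand":0},{"dx":0,"dy":0,"dz":-48,"yaw":0,"hand":0},{"dx":0,"dy":0,"dz":0,"yaw":0,"hand":0},{"dx":0,"dy":0,"dz":0,"yaw":0,"hand":0}]'
python3 - <<'E'
from h import *
c,s=wcap(); np.savez('w6.npz',**c); px=c['pixels']; cv2.imwrite('pics/w7c.png',cv2.resize(px[40:240,210:430,::-1],None,fx=3,fy=3))
E
python3 lv.py w6.npz; python3 fx.py
```

```text
t: 15.45
position: [421.8, 318.0, 226.5]
eef_rot: [0.919, 0.394, 0.003, -0.001]
ft_force: [-0.6, -0.1, -0.2]
gripper_width: 0.6
finger_force: 0.0
436 line local ang -87.57368943133335 len 51.55962711258097 wid 11.043390487579423 hub end [502.58304941 402.92613423]
yellow n 163 [200.18823535 425.64715111] 303.03660865965753 ang 129.43631655779967
cap [315 106  16  17 162] [322.5 114.5] [473.4 372.1]
plate [307 133  32   8 239] [322.6 136.6] [457.3 355. ]
post [291 108   8  15 114] [294.4 114.9] [451.2 392.6]
post [347 108   8  15 116] [350.5 115. ] [494.8 351. ]
plate yaw 88.52230537636936
A [506.15361943 380.61370276]
cap-A 33.82631630624643 14.52954014101242 plate-A 55.10581993941198 27.64508452134398
posts 60.27421986906528 136.38041688110954 mid-A 14.90416586234386
handle [539.38929051 370.16161227] 34.840436667848415 -17.457533281867292
```

View pics/w7c.png

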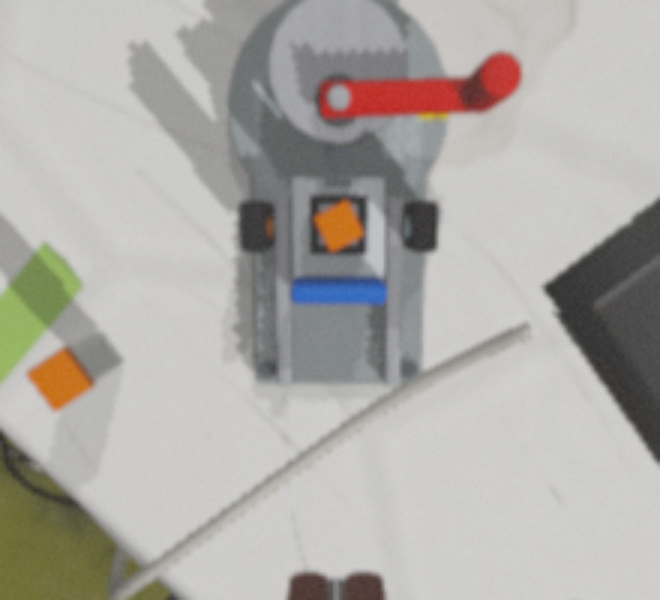

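The shuttle moved 27.8 mm and the cuvette cap at (340,225) sits level with the two posts. The lever is at about -88°, over the yellow mark at (433,113), and the fingers are well clear. I'm handing the job in.

```bash
python3 -c "
from workcell import robot
print(robot.sign_off())"
```

```text
the job is handed in; nothing more can be done
None
```

The job is handed in, with no verdict returned: the cam was turned first, with the lever over the yellow mark (about 2° short of exact), then the shuttle was pushed 27.8 mm of 28 mm to a firm stop, the cuvette is upright between the posts, and the arm is clear.

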